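Carry the swinging jar carrier to its board

TASK

Take the jar carrier off its white parking stand by the black grip on its handle and carry it over to the dark serving board. It starts swinging as soon as it lifts free, so calm it and keep it hanging level and still, centred above the board and clear of it, for at least four seconds, then lower it gently so that it stands flat inside the board's rim, lined up with it, and let go. Hold it by the handle only, never let it swing steeply or knock against the stand, board or table on the way, and leave the other things alone.

Things in the scene. Friction and masses are not known exactly. Their poses are not given: they have to be found in the camera images.
- stand: Fixed white parking stand. Origin: on the table, midway between its two posts at its own x = +-105 mm (each 16 mm thick in x, 45 mm wide in y, 285 mm high). The carrier leaves between the posts along the stand's y axis, either way: 194 mm gap, while the handle's legs measure 126 mm over their outsides. Base rails 12 mm high run along y at the posts. Yaw within 0.15 rad.
- stand_slots (a point): Midway between the floors of the two slots in the post tops, 232 mm above the table. Each slot is 29 mm wide in y, open at the top, its cheeks 53 mm deep; the ends of the handle bar rest in them and are free after a lift of 55 mm.
- stand_stop (a point): Middle of the top edge of the blue stop bar of the stand, which runs along x at the stand's y = -140 mm, 54 mm high, 10 mm thick. The parked carrier's low end (-y) is tucked behind it, which holds the carrier tilted by +0.35 rad. A lift of about 30 mm frees this end and the carrier begins to swing, the bar still in the slots.
- bail: Loose steel handle of the carrier, 0.10 kg. Origin: centre of its black grip block, 52 (x) by 30 (y) by 30 mm, parked 240 mm above the table; grip it from above across y. A bar runs through it along x, 250 mm over its ends. Two legs at x = +-60 mm go down to the pivot axis, parallel to x, 90 mm below the origin. When let go it flops to a side.
- carrier: Wooden jar carrier hanging on a free pivot from the bail's legs. Origin: on the pivot axis (its x axis), mid width; y along its length, z up when level, which is how it hangs at rest; swing up to 0.85 rad each way. 336 mm long (y), 96 mm wide (x). It holds two glass jars with red lids at y = +-102 mm, tops 46 mm above the origin, and a blue tin in the middle, all fast.
- carrier_base (a point): Point of the carrier 78 mm below its origin (in its own -z), at the level of the undersides of its two rubber feet bars, which run along x at its ends (y = +-160 mm).
- carrier_com (a point): Nominal centre of mass of the carrier, 22 mm below the pivot. Nominal 0.80 kg, inertia about the pivot 0.0084 kg m2: period 1.39 s (1.3 to 1.45, the tin's contents vary), hardly damped: it decays over more than a minute. A positive turn about x puts this point to +y; each m/s2 of the pivot along +y turns it by -2.1 rad/s2.
- board: Fixed dark wooden serving board with a rim and cork inlay, 140 (x) by 380 mm (y), rim 7 mm thick, 20 mm high; inside 126 by 366 mm, so the carrier fits with about 15 mm to spare all round. Origin: centre of its underside, on the table. The carrier stands in it lengthwise along y, either way round, its origin then 85 mm and the grip up to 175 mm high. Yaw within 0.25 rad.
- board_floor (a point): Centre of the board's inner floor, 7 mm above the table.
- honey_jar: Loose amber glass jar with a brass lid, 68 mm across, 80 mm high, origin at the centre of its underside; to be left alone.
- spice_jar: Loose terracotta spice jar with a white lid, 70 mm across, 95 mm high, origin at the centre of its underside; to be left alone.
- torch: Loose black and green hand torch lying on the table, about 165 mm long and 40 mm high, origin on its underside; to be left alone.

How it is judged:
By the outcome, as a careful person would: the job done as asked, in the order asked, and still so for the second after the job is handed in, with the robot touching nothing.
It also fails if it takes over 58 s, if anything falls off the work surface, if the arm or the gripper's body presses on something with over 40 N, if the wrist force passes 120 N, or if a joint passes its speed limit or range.

ROBOT

A 7-joint arm with a two-finger parallel gripper is mounted at the origin on the work surface. World frame = base frame: x ahead of the robot, y to its left, z up, the work surface at z = 0. Lengths are in mm, angles in degrees, forces in N, time in s.
With the tool pointing down it reaches from about 400 to 875 mm from the base axis. Payload 6.5 kg.
Tool frame: the origin (TCP) lies midway between the tips of the shut fingers; the grasp point (between the pads) lies 19 mm behind it; z points along the fingers, y is the line along which they close (so a half turn about z gives the same grasp; the last joint's range is limited). The gripper opens to 88 mm and grips with 3 to 60 N. Pads are 18 mm wide; open, the fingers measure 123 mm over their backs; the gripper's body (75 mm by 187 mm) begins 45 mm behind the grasp point.
Start: joints at [72.468, 30.733, -0.252, 88.115, 0.149, 61.152, -4.079], TCP at [154.377, -631.394, 238.716] pointing down, gripper open.
Joint ranges: [-154.64, 154.64], [-21.42, 123.67], [-72.66, 72.17], [13.99, 137.28], [-74.86, 254.86], [10.95, 109.41], [-158.01, 158.01]. Speed limits (degrees/s): [136.94, 136.94, 180, 180, 180, 180, 180].

INTERFACE

Orientations are given as a 3x3 rotation matrix whose columns are the frame's x, y, z axes.
In Python, from rig import ctrl gives the robot as it stands.
- The arm moves only by the tool arm_command, never from a script. Its argument "deltas" is a list of rows, each a list of 7 numbers: the shift along the world's x, y, z each as a share of 25 cm, from -1 to 1, then the turn, a rotation vector about the world's x, y, z each as a share of 180 degrees, from -1 to 1, then the opening, from -1 (shut) to 1 (fully open). A call has exactly 8 rows; each row is the pose to reach, as a shift and turn from the pose commanded when the call began, turning the shorter way round; what a row does not reach only later rows make up. A row lasts 1/12 s, in which the tool goes at most 41.7 mm and 7.16 degrees, less where a joint would pass 70% of its speed; a pose out of reach is approached as far as the arm can. A call with a number of a shift or a turn outside -1 to 1 is refused whole. A call with a gripper value outside its range is refused whole. The fingers move at their own pace and stop on an object; the grip force is fixed at half the most. Time passes only in rows, so rows that repeat a pose let the fingers close, or fill a call up. It gives the time, the measured TCP pose, the force, the opening and the grip force at its end, in the units of the state.
- ctrl.sense(): the state, without advancing time (a new reading comes with each control period).
- ctrl.camera(name): name is "side" or "top" or "wrist"; returns the picture (400x640x3 uint8, red, green, blue); there is no depth.
- ctrl.camera_params(name): a dict with "fx", "fy", "cx", "cy" (pixels), "extrinsics" (4x4, takes a point from camera to world coordinates); the wrist camera has in their place "tool_from_camera" (4x4, takes a point from camera to tool coordinates, whose origin is the TCP and whose axes are the flange's). Camera axes: x right, y down, z forward; pixel columns grow to the right and rows downward; lengths in mm; the calibration is good to about 2 mm. A picture is of the moment at which its call begins: read the wrist's pose just before it. camera_params takes no time and is no camera call.
- ctrl.close_job(): hands the job in; it is judged then, once.
The state is a dict: "time_s": time; "joints": joint angles; "joint_vel": joint speeds; "joint_torque": joint torques, N m; "ee_pos": TCP position; "tcp_rot": TCP orientation; "ft_force": force on the tool from outside, world axes, zero at the start; "moment": the same for the moment, N m; "opening": finger opening in mm; "gripper_force": force on a finger pad.
Only numpy, scipy, OpenCV 4.12 (cv2) and the standard library are available. Lean on these libraries where they do the work, as an engineer would, in place of code of your own. Each camera call takes 0.05 s, during which the arm holds its last target. There are 200 camera calls.

## Working session

There is one attempt and no reset: what is moved stays moved. The work goes in short steps, Python scripts to look and compute and a tool call to move; the robot and the scene stay as the last step left them, time stands still between calls to the robot, and variables do not carry over. Pictures are saved under pics/ and viewed, at most 10 in all, crops included, and the job is handed in when it is done.

Besides the shell and the picture viewer there is one more tool, called after ">>>" as a command line: name --pt "numbers of a row" for each row, then --argument value for the rest. arm_command: Moves the arm, as the interface text tells. Shift numbers are shares of 25 cm and turn numbers shares of 180 degrees, none past 1 either way. Its arguments: {"type":"object","properties":{"deltas":{"type":"array","items":{"type":"array","items":{"type":"number","minimum":-1,"maximum":1}}}},"required":["deltas"]}

```bash
ls; mkdir -p pics; python3 - <<'E'
from rig import ctrl
import cv2,numpy as np
for n in ("side","top"):
    p=ctrl.camera_params(n); print(n,{k:np.round(v,3).tolist() for k,v in p.items()})
    cv2.imwrite(f"pics/{n}0.png",ctrl.camera(n)[:,:,::-1])
print(ctrl.camera_params("wrist"))
s=ctrl.sense();print(s["time_s"],s["ee_pos"],s["tcp_rot"],s["opening"])
E
```

```text
pics
side {'fx': 487.406, 'fy': 487.406, 'cx': 312.942, 'cy': 200.809, 'extrinsics': [[-0.769, -0.432, 0.471, -64.793], [-0.639, 0.518, -0.569, 861.06], [0.002, -0.738, -0.675, 1156.088], [0.0, 0.0, 0.0, 1.0]]}
top {'fx': 475.982, 'fy': 475.982, 'cx': 314.6, 'cy': 198.485, 'extrinsics': [[0.005, -0.992, 0.128, 440.918], [-1.0, -0.007, -0.01, 19.655], [0.011, -0.128, -0.992, 1607.545], [0.0, 0.0, 0.0, 1.0]]}
{'fx': 342.13110028325633, 'fy': 342.13110028325633, 'cx': 320.9902757817326, 'cy': 197.85035194062314, 'tool_from_camera': array([[ 6.46167750e-04, -9.48827947e-01, -3.15792825e-01,
         8.17663811e+01],
       [ 9.99999423e-01,  8.84207311e-04, -6.10505418e-04,
        -7.51468595e-01],
       [ 8.58490928e-04, -3.15792249e-01,  9.48827971e-01,
        -1.45900501e+02],
       [ 0.00000000e+00,  0.00000000e+00,  0.00000000e+00,
         1.00000000e+00]])}
0.1 [ 154.23578689 -630.88681593  237.95752959] [[ 9.71360296e-01  2.37610850e-01 -5.09875614e-04]
 [ 2.37611350e-01 -9.71359215e-01  1.45664162e-03]
 [-1.49158521e-04 -1.53607607e-03 -9.99998809e-01]] 87.7445522616259
```

View pics/side0.png

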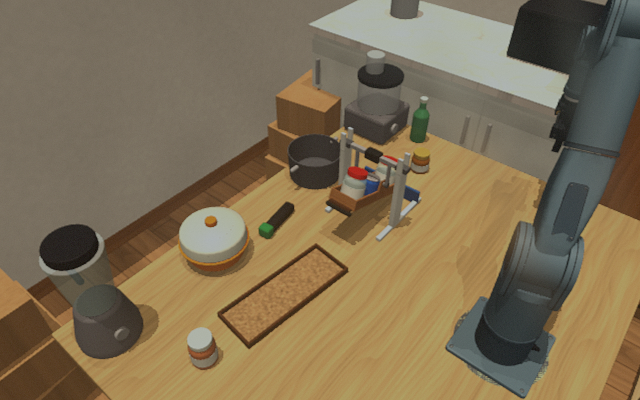

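View pics/top0.png

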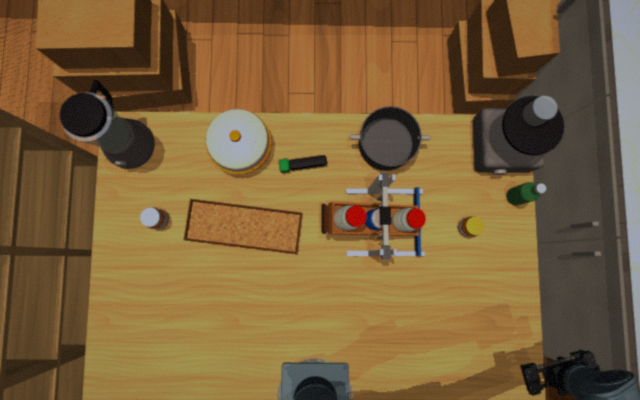

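The side view shows the stand at about (375,185) and the board at about (284,292). In the top view, the grip is at (385,216), the blue stop at (419,222), and the board corners are roughly (190,200), (302,212), (299,253) and (186,240). Next I'll measure these points.

```bash
cat > h.py <<'E'
from rig import ctrl
import cv2,numpy as np
P={n:ctrl.camera_params(n) for n in("side","top")}
def rays(n,uv):
    p=P[n]; uv=np.atleast_2d(np.float64(uv)); E=np.array(p["extrinsics"])
    d=np.c_[(uv[:,0]-p["cx"])/p["fx"],(uv[:,1]-p["cy"])/p["fy"],np.ones(len(uv))]@E[:3,:3].T
    return E[:3,3],d
def onz(n,uv,z):
    o,d=rays(n,uv); return o+d*((z-o[2])/d[:,2])[:,None]
def tri(uv1,uv2):
    o1,d1=rays("side",uv1);o2,d2=rays("top",uv2);d1,d2=d1[0],d2[0]
    t=np.linalg.lstsq(np.c_[d1,-d2],o2-o1,rcond=None)[0]
    a,b=o1+t[0]*d1,o2+t[1]*d2
    return (a+b)/2,np.linalg.norm(a-b)
def proj(n,p3):
    p=P[n];E=np.linalg.inv(np.array(p["extrinsics"]));q=np.atleast_2d(p3)@E[:3,:3].T+E[:3,3]
    return np.c_[q[:,0]/q[:,2]*p["fx"]+p["cx"],q[:,1]/q[:,2]*p["fy"]+p["cy"]]
def big(m,roi):
    x0,y0,x1,y1=roi;k=np.zeros_like(m);k[y0:y1,x0:x1]=m[y0:y1,x0:x1]
    c,_=cv2.findContours(k,cv2.RETR_EXTERNAL,cv2.CHAIN_APPROX_NONE)
    return max(c,key=cv2.contourArea)
def cen(c):
    m=cv2.moments(c);return np.array([m["m10"],m["m01"]])/m["m00"]
E
python3 - <<'E'
from h import *
I={n:cv2.imread(f"pics/{n}0.png") for n in("side","top")}
np.set_printoptions(precision=1,suppress=True)
H={n:cv2.cvtColor(I[n],cv2.COLOR_BGR2HSV) for n in I}
# board: rim darker than table; outer contour
for n,roi in(("top",(178,190,310,262)),("side",(210,235,358,350))):
    m=cv2.inRange(H[n],(0,0,0),(180,255,110)); c=big(m,roi)
    r=cv2.minAreaRect(onz(n,c[:,0],20)[:,:2].astype(np.float32));print(n,"board",r)
# grip
for n,roi in(("top",(372,200,400,232)),("side",(355,140,390,170))):
    m=cv2.inRange(H[n],(0,0,0),(180,255,55)); c=big(m,roi);print(n,"grip",cen(c),cv2.boundingRect(c),onz(n,cen(c),255))
for n,roi in(("top",(408,180,428,262)),("side",(360,160,425,215))):
    m=cv2.inRange(H[n],(100,120,40),(125,255,255)); c=big(m,roi);q=onz(n,c[:,0],54)[:,:2];print(n,"stop",cv2.boundingRect(c),cv2.minAreaRect(q.astype(np.float32)))
m=cv2.inRange(H["top"],(0,0,130),(180,45,255))
for y in ((185,200),(246,262)):
    c=big(m,(340,y[0],425,y[1]));print("rail",cv2.boundingRect(c))
rows=[]
for n,s,roi in(("top",5,(310,165,435,270)),("side",6,(320,120,430,245))):
    a=I[n][roi[1]:roi[3],roi[0]:roi[2]];rows.append(cv2.resize(a,(400,int(400*a.shape[0]/a.shape[1])),interpolation=cv2.INTER_CUBIC)[:336])
h=min(r.shape[0] for r in rows);cv2.imwrite("pics/crop.png",np.hstack([r[:h] for r in rows]))
E
```

```text
top board ((551.1932983398438, 242.30447387695312), (379.3019104003906, 138.97323608398438), 83.29207611083984)
side board ((543.8099975585938, 248.91278076171875), (383.25439453125, 148.85386657714844), 83.16627502441406)
top grip [384.6 215.2] (379, 207, 12, 18) [[ 568.5 -194.1  255. ]]
side grip [372.5 154.6] (365, 148, 18, 15) [[ 558.4 -176.6  255. ]]
top stop (415, 188, 4, 18) ((650.3557739257812, -332.0863952636719), (9.937975883483887, 56.627952575683594), 88.72037506103516)
side stop (365, 180, 14, 15) ((592.9002075195312, -249.16139221191406), (39.64625930786133, 75.23239135742188), 27.84166717529297)
rail (383, 187, 31, 13)
rail (392, 249, 23, 7)
```

View pics/crop.png

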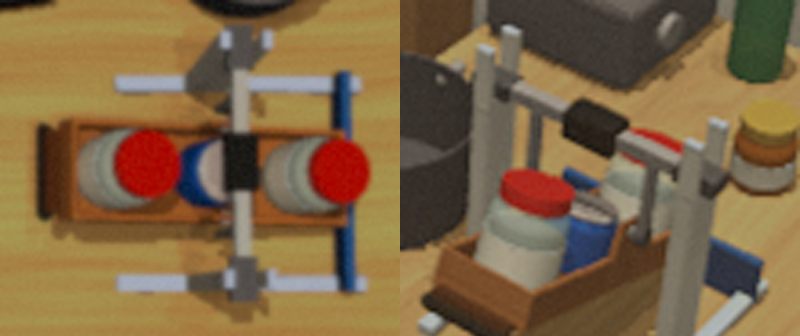

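The zoomed crop (left pane, scale 3.2) shows these points:
- **Grip:** about (240,160).
- **Posts:** about (245,45) and (243,278).
- **Rails:** they run (116,83)–(360,84) and (118,282)–(366,285).
- **Stop:** it runs (343,72)–(347,290).

Next I'll get the stand's pose and the grip point from these.

```bash
python3 - <<'E'
from h import *
np.set_printoptions(precision=2,suppress=True)
I={n:cv2.imread(f"pics/{n}0.png") for n in("side","top")}
cr=lambda x,y:np.array([310+x/3.2,165+y/3.2])-.35
def yawof(a,b,z):
    q=onz("top",[cr(*a),cr(*b)],z);d=q[1]-q[0];return q[:,:2].ravel(),np.degrees(np.arctan2(d[1],d[0]))
print("railU",yawof((360,84),(116,83),12));print("railL",yawof((366,285),(118,282),12))
print("stop",yawof((348,290),(343,72),54))
m={}
for n,roi in(("top",(372,200,400,232)),("side",(355,140,390,170))):
    k=cv2.inRange(cv2.cvtColor(I[n],cv2.COLOR_BGR2HSV),(0,0,0),(180,255,75));c=big(k,roi);x,y,w,h=cv2.boundingRect(c)
    m[n]=(x+(w-1)/2,y+(h-1)/2);print(n,m[n],w,h,cen(c),onz(n,m[n],240))
print("grip",tri(m["side"],m["top"]))
# red lids low res check
for n,roi in(("top",(330,190,430,240)),("side",(335,150,410,195))):
    h=cv2.cvtColor(I[n],cv2.COLOR_BGR2HSV);k=cv2.inRange(h,(0,180,90),(6,255,255))|cv2.inRange(h,(174,180,90),(180,255,255))
    for c in cv2.findContours(k[roi[1]:roi[3],roi[0]:roi[2]],0,1)[0]:
        if cv2.contourArea(c)>30:print(n,"lid",cen(c)+roi[:2],cv2.contourArea(c))
# board corners tri via minAreaRect in pixels
for n,roi in(("top",(178,190,310,262)),("side",(210,235,358,350))):
    k=cv2.inRange(cv2.cvtColor(I[n],cv2.COLOR_BGR2HSV),(5,60,90),(30,255,255))
    c=big(cv2.inRange(cv2.cvtColor(I[n],cv2.COLOR_BGR2HSV),(0,0,0),(180,255,110)),roi)
    a=cv2.approxPolyDP(c,6,True)[:,0];print(n,a.tolist())
E
```

```text
railU (array([ 675.12, -361.25,  674.37, -102.17]), np.float64(90.1665038042973))
railL (array([ 463.26, -362.55,  464.91, -103.65]), np.float64(89.63529689746099))
stop (array([ 457.53, -334.05,  681.37, -333.89]), np.float64(0.0402604765357047))
top (381.5, 215.0) 20 21 [384.11 214.53] [[ 570.48 -187.46  240.  ]]
side (373.0, 155.0) 19 15 [372.64 154.6 ] [[ 566.37 -192.94  240.  ]]
grip (array([ 567.54, -188.74,  242.26]), np.float64(6.333041999999228))
top lid [415.65 218.07] 260.5
top lid [355.75 215.89] 310.5
side lid [357.18 172.58] 165.5
top [[190, 200], [186, 240], [297, 251], [301, 213]]
side [[347, 268], [315, 244], [218, 316], [249, 348]]
```

The stand is at about (569,-194) with yaw near 0, which agrees with the stop at y=-334. The board is at about (550,244) with yaw near -6.7°. I'll go above the grip first, with a narrowed opening so the fingers clear the lids.

>>> arm_command --pt "0.05 0 0.15 0 0 -0.01 0.05" --pt "0.15 0.05 0.28 0 0 -0.02 0.05" --pt "0.27 0.14 0.36 0 0 -0.04 0.05" --pt "0.38 0.25 0.42 0 0 -0.06 0.05" --pt "0.49 0.37 0.44 0 0 -0.0764 0.05" --pt "0.6 0.49 0.44 0 0 -0.0764 0.05" --pt "0.7 0.6 0.44 0 0 -0.0764 0.05" --pt "0.78 0.7 0.44 0 0 -0.0764 0.05"

```text
time_s: 0.77
ee_pos: [351.5, -453.7, 348.6]
tcp_rot: [[1.0, 0.002, 0.0], [0.002, -1.0, 0.001], [0.0, -0.001, -1.0]]
ft_force: [0.4, -0.1, -0.1]
opening: 46.4
gripper_force: 0.0
```

>>> arm_command --pt "0.1 0.1 0 0 0 0 0.05" --pt "0.2 0.22 0 0 0 0 0.05" --pt "0.32 0.35 0 0 0 0 0.05" --pt "0.45 0.48 0 0 0 0 0.05" --pt "0.58 0.61 0 0 0 0 0.05" --pt "0.7 0.74 0 0 0 0 0.05" --pt "0.8 0.86 0 0 0 0 0.05" --pt "0.86 0.96 0 0 0 0 0.05"

```text
time_s: 1.43
ee_pos: [565.6, -214.7, 348.2]
tcp_rot: [[1.0, -0.0, -0.0], [-0.0, -1.0, 0.0], [-0.0, -0.0, -1.0]]
ft_force: [0.3, -1.2, -0.3]
opening: 46.4
gripper_force: 0.0
```

```bash
python3 - <<'E'
from h import *
for i in range(3):ctrl.camera("side")
s=ctrl.sense();print(s["time_s"],s["ee_pos"],s["tcp_rot"].round(4),s["opening"],s["ft_force"])
np.savez("pics/w1.npz",p=s["ee_pos"],R=s["tcp_rot"])
cv2.imwrite("pics/w1.png",ctrl.camera("wrist")[:,:,::-1])
E
```

```text
1.5833 [ 566.00551717 -212.05427722  348.03209267] [[ 1.0e+00  7.1e-03 -4.0e-04]
 [ 7.1e-03 -1.0e+00  2.1e-03]
 [-4.0e-04 -2.1e-03 -1.0e+00]] 46.555329908020965 [-0.7039715  -0.67921038 -0.80615753]
```

View pics/w1.png

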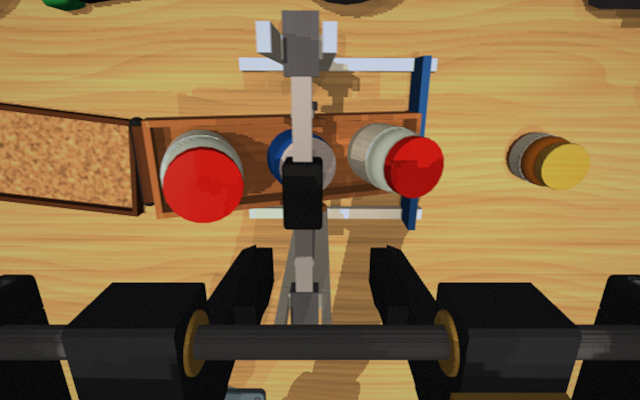

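The wrist view shows the grip at columns 283–322, rows 157–229, with the bar running from (302,75) to (304,285). The lids are at about (203,185) and (413,167). I'll compute the grip pose from this.

```bash
cat >> h.py <<'E'
W=ctrl.camera_params("wrist");T=np.array(W["tool_from_camera"])
def wr(uv):  # tool-frame ray
    uv=np.atleast_2d(np.float64(uv));d=np.c_[(uv[:,0]-W["cx"])/W["fx"],(uv[:,1]-W["cy"])/W["fy"],np.ones(len(uv))]@T[:3,:3].T
    return T[:3,3],d
def wonz(uv,z,p,R):
    o,d=wr(uv);o=R@o+p;d=d@R.T;return o+d*((z-o[2])/d[:,2])[:,None]
E
python3 - <<'E'
from h import *
np.set_printoptions(precision=2,suppress=True)
s=ctrl.sense();print(s["ee_pos"],s["tcp_rot"].round(4).ravel())
z=np.load("pics/w1.npz");p,R=s["ee_pos"],np.diag([1.,-1,-1])
I=cv2.imread("pics/w1.png");g=I.max(2)
c=big((g<45).astype(np.uint8)*255,(275,150,330,240));b=cv2.boundingRect(c);print(b)
x,y,w,h=b
print("face edges",wonz([[x-.5,y+h-.5],[x+w-.5,y+h-.5]],255,p,R)[:,:2])
for r in (80,100,120,140,250,265): # bar edges by brightness
    row=I[r,270:335].astype(int).sum(1);print(r,np.where(np.abs(np.diff(row))>60)[0]+270.5)
# stop bar, rails
k=cv2.inRange(cv2.cvtColor(I,cv2.COLOR_BGR2HSV),(105,120,40),(125,255,255));cc=big(k,(395,50,445,235));print("stop",cv2.boundingRect(cc))
print("stop top edge pts (left side)",wonz([[427,60],[408,226]],54,p,R))
E
```

```text
[ 564.61 -215.18  348.09] [ 1.  0. -0.  0. -1.  0. -0. -0. -1.]
(282, 157, 41, 73)
face edges [[ 541.25 -184.44]
 [ 541.28 -215.59]]
80 [290.5 310.5 311.5 312.5]
100 [331.5 332.5]
120 [290.5 291.5 292.5 310.5 311.5 312.5]
140 [272.5 290.5 291.5 292.5 311.5 321.5]
250 [271.5 272.5 327.5 328.5]
265 [272.5 273.5 293.5 313.5 328.5 329.5]
stop (409, 56, 22, 81)
stop top edge pts (left side) [[ 673.39 -340.85   54.  ]
 [ 458.45 -335.56   54.  ]]
```

>>> arm_command --pt "0.002 0.02 -0.04 0 0 0 0.05" --pt "0.006 0.05 -0.1 0 0 0 0.05" --pt "0.01 0.07 -0.16 0 0 0 0.05" --pt "0.01 0.07 -0.19 0 0 0 0.05" --pt "0.01 0.07 -0.19 0 0 0 0.05" --pt "0.01 0.07 -0.19 0 0 0 0.05" --pt "0.01 0.07 -0.19 0 0 0 0.05" --pt "0.01 0.07 -0.19 0 0 0 0.05"

```text
time_s: 2.3
ee_pos: [567.1, -199.7, 302.1]
tcp_rot: [[1.0, -0.001, 0.001], [-0.001, -1.0, -0.001], [0.001, 0.001, -1.0]]
ft_force: [0.7, -0.9, 0.2]
opening: 46.5
gripper_force: 0.0
```

```bash
python3 - <<'E'
from h import *
np.set_printoptions(precision=2,suppress=True)
s0=ctrl.sense();I=ctrl.camera("wrist")[:,:,::-1].copy();s=ctrl.sense();cv2.imwrite("pics/w2.png",I)
print(s["time_s"],s0["ee_pos"],s["ee_pos"],s["tcp_rot"].round(4).ravel())
p,R=s["ee_pos"],np.diag([1.,-1,-1])
g=I.max(2);u,v=320,175
c=big((g<45).astype(np.uint8)*255,(260,120,380,270));x,y,w,h=cv2.boundingRect(c);print(x,y,w,h)
print("face edges",wonz([[x-.5,y+h-.5],[x+w-.5,y+h-.5]],255,p,R)[:,:2])
for r in (40,60,80,100,120,150,285,292):
    row=I[r,270:370].astype(int).sum(1);e=np.where(np.abs(np.diff(row))>60)[0]+270.5;print(r,e)
E
```

```text
2.35 [ 567.14 -199.73  302.12] [ 567.16 -199.54  302.08] [ 1. -0.  0. -0. -1. -0.  0.  0. -1.]
292 173 50 87
face edges [[ 543.37 -180.19]
 [ 543.4  -211.82]]
40 [280.5 281.5 289.5 290.5 292.5 293.5 297.5 340.5 346.5 347.5 365.5]
60 [283.5 284.5 347.5 348.5 349.5]
80 [302.5 327.5 328.5]
100 [303.5 340.5 341.5 352.5 353.5]
120 [301.5 302.5 303.5 327.5 329.5 330.5]
150 [276.5 303.5 304.5 305.5 327.5 328.5 335.5 367.5]
285 [271.5 272.5 273.5 294.5 295.5 368.5]
292 [270.5 271.5 307.5 309.5]
```

View pics/w2.png

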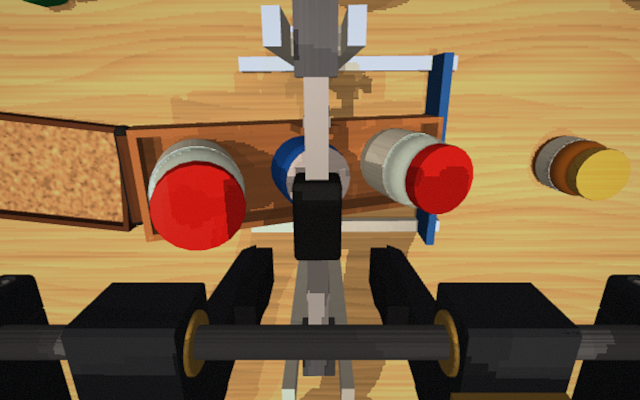

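The second wrist view shows the grip at columns 292–342 with its near edge at row 260, between the fingers, and the lids stay clear of them. Grip centre is about (569,-196). I'll descend and close.

>>> arm_command --pt "0.008 0.015 -0.03 0 0 0 0.05" --pt "0.008 0.015 -0.09 0 0 0 0.05" --pt "0.008 0.015 -0.15 0 0 0 0.05" --pt "0.008 0.015 -0.21 0 0 0 0.05" --pt "0.008 0.015 -0.26 0 0 0 0.05" --pt "0.008 0.015 -0.295 0 0 0 0.05" --pt "0.008 0.015 -0.312 0 0 0 0.05" --pt "0.008 0.015 -0.312 0 0 0 0.05"

```text
time_s: 3.02
ee_pos: [568.5, -194.9, 222.3]
tcp_rot: [[1.0, 0.0, -0.001], [0.0, -1.0, 0.001], [-0.001, -0.001, -1.0]]
ft_force: [-0.9, -0.2, -0.4]
opening: 46.0
gripper_force: 0.0
```

>>> arm_command --pt "0 0 0 0 0 0 0.05" --pt "0 0 0 0 0 0 -0.2" --pt "0 0 0 0 0 0 -0.3" --pt "0 0 0 0 0 0 -1" --pt "0 0 0 0 0 0 -1" --pt "0 0 0 0 0 0 -1" --pt "0 0 0 0 0 0 -1" --pt "0 0 0 0 0 0 -1"

```text
time_s: 3.68
ee_pos: [569.3, -196.3, 224.0]
tcp_rot: [[1.0, -0.001, 0.002], [-0.001, -1.0, -0.002], [0.002, 0.002, -1.0]]
ft_force: [0.2, -4.2, 5.4]
opening: 29.9
gripper_force: 30.0
```

```bash
cat >> h.py <<'E'
def lids(I):
    "two big red blobs in a wrist BGR picture -> theta (rad) and debug"
    h=cv2.cvtColor(I,cv2.COLOR_BGR2HSV);k=cv2.inRange(h,(0,180,80),(6,255,255))|cv2.inRange(h,(174,180,80),(180,255,255))
    c=sorted(cv2.findContours(k,0,1)[0],key=cv2.contourArea)[-2:];c=sorted(c,key=lambda a:a[:,0,0].mean())
    e=[cv2.fitEllipse(a)[0] for a in c]
    o,d=wr(e);q=o+d*((0-o[0])/d[:,0])[:,None]   # onto tool plane x=0
    v=q[0]-q[1]   # image left = world +y = tool -y ; tool z down
    return np.arctan2(-v[2],-v[1]),np.round(e,1).tolist(),q,[cv2.contourArea(a) for a in c]
E
python3 - <<'E'
from h import *
np.set_printoptions(precision=2,suppress=True)
s=ctrl.sense();I=ctrl.camera("wrist")[:,:,::-1].copy();cv2.imwrite("pics/w3.png",I)
print(s["time_s"],s["ee_pos"],s["tcp_rot"].round(4).ravel(),s["ft_force"],s["opening"],s["gripper_force"]);print(lids(I))
E
```

```text
3.6833 [ 569.34 -196.35  224.02] [ 1. -0.  0. -0. -1. -0.  0.  0. -1.] [ 0.22 -4.24  5.41] 29.942268768156545 30.00744611956179
(np.float64(0.30415895354647116), [[142.7, 254.0], [480.3, 211.0]], array([[  0.  , -90.78,   9.09],
       [  0.  , 107.15,  71.22]]), [11385.0, 6142.5])
```

View pics/w3.png

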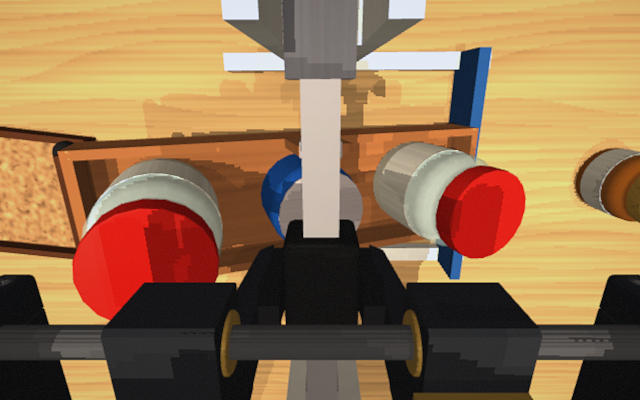

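The third wrist view shows the fingers closed on the grip block (opening 29.9 mm, 30 N), with both lids visible at (143,254) and (480,211). Now I'll lift straight up 110 mm.

>>> arm_command --pt "0 0 0.03 0 0 0 -1" --pt "0 0 0.09 0 0 0 -1" --pt "0 0 0.16 0 0 0 -1" --pt "0 0 0.24 0 0 0 -1" --pt "0 0 0.32 0 0 0 -1" --pt "0 0 0.38 0 0 0 -1" --pt "0 0 0.42 0 0 0 -1" --pt "0 0 0.44 0 0 0 -1"

```text
time_s: 4.4
ee_pos: [568.3, -194.0, 333.0]
tcp_rot: [[1.0, 0.001, -0.002], [0.001, -1.0, 0.002], [-0.002, -0.002, -1.0]]
ft_force: [0.7, -0.2, -9.1]
opening: 29.7
gripper_force: 30.0
```

```bash
cat > watch.py <<'E'
import sys,json
from h import *
from scipy.optimize import least_squares
def watch(n,tag,every=1):
    L=[]
    for i in range(n):
        s=ctrl.sense();I=ctrl.camera("wrist")[:,:,::-1].copy()
        try:th=lids(I)
        except Exception as e:continue
        L.append((s["time_s"],th[0],s["ee_pos"][1],s["ft_force"][1]))
    cv2.imwrite(f"pics/{tag}.png",I);L=np.array(L);np.save(f"pics/{tag}.npy",L)
    t,th=L[:,0],L[:,1];t1=ctrl.sense()["time_s"]
    f=lambda q:q[0]*np.cos(q[3]*(t-t1))+q[1]*np.sin(q[3]*(t-t1))+q[2]-th
    r=least_squares(f,[.1,.1,0,4.52],bounds=([-1,-1,-.1,4.3],[1,1,.1,4.85]),loss="soft_l1",f_scale=.01);q=r.x
    print("now t=%.3f theta=%.4f rate=%.4f off=%.4f w=%.3f amp=%.4f rms=%.4f"%(t1,q[0],q[1]*q[3],q[2],q[3],np.hypot(q[0],q[1]),np.sqrt(np.mean(f(q)**2))))
    print(th.round(3).tolist());s=ctrl.sense();print(s["ee_pos"].round(1),s["ft_force"].round(1),s["opening"])
if __name__=="__main__":watch(int(sys.argv[1]),sys.argv[2])
E
python3 watch.py 30 s1
```

```text
now t=5.900 theta=-0.2602 rate=-0.4261 off=0.0063 w=4.593 amp=0.2763 rms=0.0012
[-0.154, -0.2, -0.24, -0.259, -0.27, -0.266, -0.246, -0.214, -0.169, -0.115, -0.053, 0.008, 0.07, 0.131, 0.184, 0.228, 0.26, 0.277, 0.282, 0.271, 0.248, 0.212, 0.165, 0.108, 0.045, -0.015, -0.077, -0.135, -0.185, -0.224]
[ 568.9 -195.2  333.2] [-0.7  0.  -9.2] 29.66267581968208
```

```bash
cat > plan.py <<'E'
import numpy as np,sys
def plan(th,om,D,N,w=4.593,c=2.1,delay=.04,off=0.006,wt=.3,k=1.05):
    th=(th-off)*k;om*=k
    c0,s0=np.cos(w*delay),np.sin(w*delay);th,om=th*c0+om/w*s0,om*c0-th*w*s0
    h=1/12;m=4;dt=h/m;A=np.array([[np.cos(w*dt),np.sin(w*dt)/w],[-w*np.sin(w*dt),np.cos(w*dt)]])
    M=np.zeros((2,N));b=np.array([th,om]);T=[]
    for i in range(N*m):
        if i%m==0:
            j=i//m;M[1,j]-=c
            if j:M[1,j-1]+=c
        M=A@M;b=A@b;T.append((M[0].copy(),b[0]))
    M[1,N-1]+=c  # stop at end
    V=np.eye(N)-np.eye(N,k=-1);V=np.vstack([V,np.eye(N)[-1]])
    J=np.diff(V,axis=0)
    R=np.vstack([1e4*M,1e4*np.full(N,h),V,2*J,wt*np.array([t[0] for t in T])])
    r=np.r_[-1e4*b,1e4*D,np.zeros(len(V)+len(J)),-wt*np.array([t[1] for t in T])]
    v=np.linalg.lstsq(R,r,rcond=None)[0]
    tt=np.array([t[0]@v+t[1] for t in T]);y=np.cumsum(v)*h
    print("max th %.3f  vmax %.3f"%(abs(tt).max(),abs(v).max()));print("th",tt[3::4].round(2).tolist())
    for q in range(0,N,8):
        y0=y[q-1] if q else 0;print("call",((y[q:q+8]-y0)/.25).round(3).tolist())
if __name__=="__main__":plan(*map(float,sys.argv[1:4]),int(sys.argv[4]))
E
python3 plan.py -0.2602 -0.4261 0.438 24; python3 plan.py -0.2602 -0.4261 0.438 32
```

```text
max th 0.297  vmax 0.519
th [-0.29, -0.25, -0.19, -0.11, -0.03, 0.03, 0.08, 0.11, 0.12, 0.11, 0.1, 0.08, 0.06, 0.04, 0.03, 0.03, 0.02, 0.02, 0.02, 0.02, 0.01, 0.01, 0.0, 0.0]
call [0.004, 0.019, 0.055, 0.118, 0.213, 0.339, 0.489, 0.656]
call [0.173, 0.342, 0.498, 0.634, 0.747, 0.836, 0.903, 0.952]
call [0.035, 0.062, 0.083, 0.101, 0.117, 0.129, 0.137, 0.144]
max th 0.295  vmax 0.415
th [-0.29, -0.24, -0.17, -0.08, 0.0, 0.07, 0.12, 0.14, 0.14, 0.12, 0.08, 0.04, 0.01, -0.02, -0.04, -0.04, -0.04, -0.03, -0.01, 0.01, 0.03, 0.04, 0.04, 0.04, 0.04, 0.03, 0.02, 0.01, 0.01, 0.0, -0.0, -0.0]
call [-0.004, -0.004, 0.01, 0.048, 0.112, 0.204, 0.319, 0.45]
call [0.138, 0.275, 0.404, 0.518, 0.615, 0.695, 0.761, 0.814]
call [0.045, 0.085, 0.125, 0.164, 0.206, 0.248, 0.292, 0.334]
call [0.04, 0.075, 0.105, 0.128, 0.144, 0.153, 0.155, 0.153]
```

>>> arm_command --pt "0 -0.004 0 0 0 0 -1" --pt "0 -0.004 0 0 0 0 -1" --pt "0 0.01 0 0 0 0 -1" --pt "0 0.048 0 0 0 0 -1" --pt "0 0.112 0 0 0 0 -1" --pt "0 0.204 0 0 0 0 -1" --pt "0 0.319 0 0 0 0 -1" --pt "0 0.45 0 0 0 0 -1"

```text
time_s: 6.57
ee_pos: [568.6, -81.9, 333.3]
tcp_rot: [[1.0, -0.002, 0.0], [-0.002, -1.0, -0.0], [0.0, 0.0, -1.0]]
ft_force: [1.7, -0.3, -9.2]
opening: 29.6
gripper_force: 30.0
```

>>> arm_command --pt "0 0.138 0 0 0 0 -1" --pt "0 0.275 0 0 0 0 -1" --pt "0 0.404 0 0 0 0 -1" --pt "0 0.518 0 0 0 0 -1" --pt "0 0.615 0 0 0 0 -1" --pt "0 0.695 0 0 0 0 -1" --pt "0 0.761 0 0 0 0 -1" --pt "0 0.814 0 0 0 0 -1"

```text
time_s: 7.23
ee_pos: [568.1, 124.1, 333.4]
tcp_rot: [[1.0, 0.003, -0.0], [0.003, -1.0, 0.001], [-0.0, -0.001, -1.0]]
ft_force: [0.3, 0.9, -9.0]
opening: 29.8
gripper_force: 30.0
```

>>> arm_command --pt "-0.003 0.045 0 0 0 -0.002 -1" --pt "-0.01 0.085 0 0 0 -0.006 -1" --pt "-0.02 0.125 0 0 0 -0.011 -1" --pt "-0.032 0.164 0 0 0 -0.017 -1" --pt "-0.044 0.206 0 0 0 -0.023 -1" --pt "-0.056 0.248 0 0 0 -0.029 -1" --pt "-0.065 0.292 0 0 0 -0.034 -1" --pt "-0.07 0.334 0 0 0 -0.037 -1"

```text
time_s: 7.9
ee_pos: [550.7, 205.3, 333.3]
tcp_rot: [[0.993, -0.117, -0.0], [-0.117, -0.993, 0.0], [-0.0, 0.0, -1.0]]
ft_force: [-0.3, 0.3, -10.2]
opening: 29.5
gripper_force: 30.0
```

>>> arm_command --pt "0 0.04 0 0 0 0 -1" --pt "0 0.075 0 0 0 0 -1" --pt "0 0.105 0 0 0 0 -1" --pt "0 0.128 0 0 0 0 -1" --pt "0 0.144 0 0 0 0 -1" --pt "0 0.153 0 0 0 0 -1" --pt "0 0.155 0 0 0 0 -1" --pt "0 0.153 0 0 0 0 -1"

```text
time_s: 8.57
ee_pos: [551.5, 242.4, 333.2]
tcp_rot: [[0.993, -0.116, -0.0], [-0.116, -0.993, -0.0], [-0.0, 0.0, -1.0]]
ft_force: [-0.7, -1.3, -9.1]
opening: 29.9
gripper_force: 30.0
```

```bash
python3 watch.py 28 s2
```

```text
now t=9.967 theta=0.0230 rate=-0.1266 off=0.0074 w=4.678 amp=0.0355 rms=0.0003
[0.036, 0.031, 0.025, 0.017, 0.009, 0.0, -0.007, -0.015, -0.021, -0.025, -0.028, -0.028, -0.027, -0.024, -0.019, -0.013, -0.005, 0.003, 0.011, 0.019, 0.027, 0.033, 0.038, 0.041, 0.043, 0.042, 0.04, 0.037]
[551.4 242.6 333.2] [ 0.1  0.5 -8.8] 29.95061153604947
```

```bash
python3 -c "
from plan import plan
plan(.0230,-.1266,0,16,w=4.678,off=0,wt=.1)"
```

```text
max th 0.031  vmax 0.029
th [0.0, -0.01, -0.02, -0.03, -0.03, -0.03, -0.02, -0.01, 0.0, 0.01, 0.01, 0.01, 0.01, 0.01, 0.0, 0.0]
call [0.001, 0.001, -0.0, -0.005, -0.013, -0.022, -0.032, -0.04]
call [-0.004, -0.003, 0.002, 0.01, 0.02, 0.029, 0.035, 0.04]
```

>>> arm_command --pt "0 0.001 -0.01 0 0 0 -1" --pt "0 0.001 -0.03 0 0 0 -1" --pt "0 0 -0.055 0 0 0 -1" --pt "-0.001 -0.005 -0.085 0 0 0 -1" --pt "-0.002 -0.013 -0.115 0 0 0 -1" --pt "-0.003 -0.022 -0.145 0 0 0 -1" --pt "-0.004 -0.032 -0.175 0 0 0 -1" --pt "-0.005 -0.04 -0.205 0 0 0 -1"

```text
time_s: 10.63
ee_pos: [550.1, 232.0, 281.0]
tcp_rot: [[0.993, -0.117, -0.0], [-0.117, -0.993, -0.0], [-0.0, 0.0, -1.0]]
ft_force: [-0.5, 0.4, -9.3]
opening: 29.8
gripper_force: 30.0
```

>>> arm_command --pt "0 -0.004 -0.03 0 0 0 -1" --pt "0 -0.003 -0.06 0 0 0 -1" --pt "0 0.002 -0.09 0 0 0 -1" --pt "0.001 0.01 -0.12 0 0 0 -1" --pt "0.002 0.02 -0.15 0 0 0 -1" --pt "0.003 0.029 -0.175 0 0 0 -1" --pt "0.004 0.035 -0.195 0 0 0 -1" --pt "0.005 0.04 -0.205 0 0 0 -1"

```text
time_s: 11.3
ee_pos: [551.1, 243.0, 229.8]
tcp_rot: [[0.993, -0.116, -0.001], [-0.116, -0.993, -0.0], [-0.001, 0.0, -1.0]]
ft_force: [0.3, 0.3, -9.2]
opening: 29.9
gripper_force: 30.0
```

```bash
python3 watch.py 26 s3; python3 - <<'E'
from h import *
a=ctrl.camera("side")[180:380,190:390,::-1];b=ctrl.camera("top")[170:290,170:320,::-1]
cv2.imwrite("pics/c4.png",np.hstack([cv2.resize(a,(400,400),interpolation=2),cv2.resize(b,(400,320),interpolation=2) if 0 else cv2.copyMakeBorder(cv2.resize(b,(400,320),interpolation=2),0,80,0,0,0)]))
cv2.imwrite("pics/side4.png",ctrl.camera("side")[:,:,::-1]);cv2.imwrite("pics/top4.png",ctrl.camera("top")[:,:,::-1])
E
```

```text
now t=12.600 theta=0.0039 rate=0.0364 off=0.0072 w=4.604 amp=0.0088 rms=0.0003
[0.014, 0.014, 0.015, 0.016, 0.016, 0.015, 0.014, 0.013, 0.012, 0.01, 0.008, 0.006, 0.004, 0.003, 0.001, -0.001, -0.002, -0.002, -0.002, -0.001, 0.0, 0.002, 0.003, 0.005, 0.007, 0.009]
[551.4 242.6 230.7] [-0.7  0.9 -9.5] 29.451776769071227
```

View pics/c4.png

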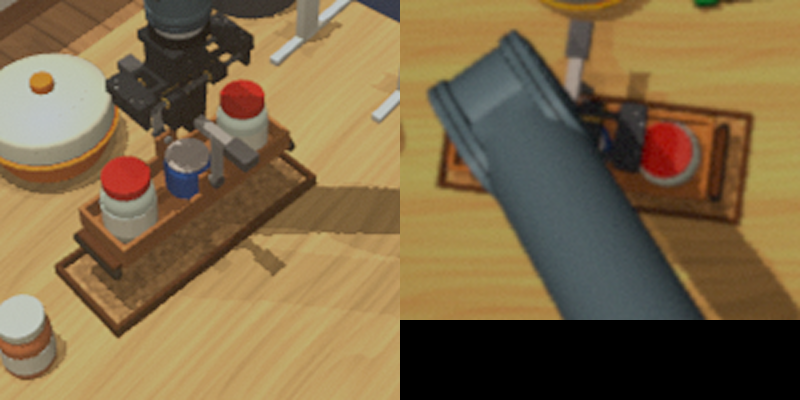

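The side crop shows the carrier hanging level above the board, well clear of the rim. In the top crop, the carrier's right end sits within the board outline. I'll check centring in the wrist view.

View pics/s3.png

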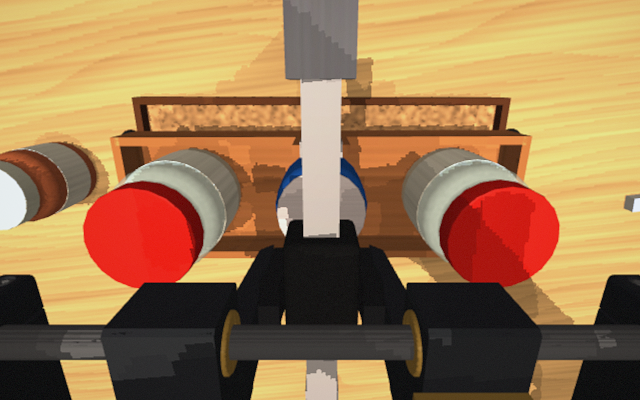

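```bash
python3 - <<'E'
from h import *
np.set_printoptions(precision=1,suppress=True)
I=cv2.imread("pics/side0.png");c=big(cv2.inRange(cv2.cvtColor(I,cv2.COLOR_BGR2HSV),(0,0,0),(180,255,110)),(210,235,358,350))
J=cv2.imread("pics/top0.png");d=big(cv2.inRange(cv2.cvtColor(J,cv2.COLOR_BGR2HSV),(0,0,0),(180,255,110)),(178,190,310,262))
yaw=np.radians(-6.7);R=np.array([[np.cos(yaw),-np.sin(yaw)],[np.sin(yaw),np.cos(yaw)]])
for o in((551,242),(550,244)):
    b=np.array([[x,y] for x in(-70,70) for y in(-190,190)])@R.T+o
    print(o,"top",proj("top",np.c_[b,np.full(4,20)]).ravel(),"side",proj("side",np.c_[b,np.full(4,20)]).ravel())
print(cv2.approxPolyDP(d,6,True)[:,0].ravel(),cv2.approxPolyDP(c,6,True)[:,0].ravel())
k=cv2.inRange(cv2.cvtColor(I,cv2.COLOR_BGR2HSV),(8,90,90),(20,255,255))
print(ctrl.sense()["time_s"])
from plan import plan
t=ctrl.sense()["time_s"]-12.6;w=4.604;th,om=.0039,.0364
print(th*np.cos(w*t)+om/w*np.sin(w*t),om*np.cos(w*t)-th*w*np.sin(w*t))
plan(th*np.cos(w*t)+om/w*np.sin(w*t),om*np.cos(w*t)-th*w*np.sin(w*t),0,8,w=w,off=0,wt=.1)
E
```

```text
(551, 242) top [296.9 254.2 183.2 240.1 302.2 212.4 189.8 198.5] side [348.1 266.6 248.2 344.1 315.9 241.8 216.9 311.3]
(550, 244) top [296.3 254.5 182.6 240.4 301.6 212.7 189.2 198.8] side [348.  267.2 247.9 344.8 315.8 242.3 216.6 312. ]
[190 200 186 240 297 251 301 213] [347 268 315 244 218 316 249 348]
12.8
0.008654205843746151 0.007734476560565577
max th 0.009  vmax 0.014
th [0.01, 0.0, -0.0, -0.0, -0.0, -0.0, -0.0, -0.0]
call [0.003, 0.007, 0.011, 0.012, 0.011, 0.008, 0.005, -0.0]
```

The wrist view shows the board's far rim from (133,97) to (510,97). It's level and symmetric about column 321, so yaw and lengthwise centring look right. Next I'll check the crosswise offset.

```bash
python3 - <<'E'
from h import *
np.set_printoptions(precision=1,suppress=True)
I=cv2.imread("pics/s3.png").astype(int).sum(2)
E=[]
for u in(150,180,240,400,450,490):
    col=I[85:140,u];d=np.diff(col);print(u,(np.where(abs(d)>60)[0]+85.5).tolist())
for r in(105,112):
    d=np.diff(I[r,110:540]);print(r,(np.where(abs(d)>80)[0]+110.5).tolist()[:6],(np.where(abs(d)>80)[0]+110.5).tolist()[-6:])
o,d=wr([[150,96.5],[320,96.5],[490,96.5],[133,98],[510,98]]);print(o+d*((210.7-o[2])/d[:,2])[:,None])
E
```

```text
150 [95.5, 96.5, 104.5, 120.5, 124.5, 125.5, 136.5, 137.5]
180 [95.5, 96.5, 103.5, 104.5, 124.5, 130.5, 136.5]
240 [95.5, 96.5, 104.5, 105.5, 125.5, 126.5, 136.5, 137.5]
400 [95.5, 96.5, 97.5, 104.5, 105.5, 124.5, 129.5, 135.5, 136.5]
450 [96.5, 97.5, 104.5, 105.5, 124.5, 125.5, 129.5, 135.5, 136.5]
490 [95.5, 96.5, 97.5, 104.5, 105.5, 113.5, 129.5, 130.5, 135.5, 136.5]
105 [132.5, 145.5, 146.5, 147.5, 162.5, 180.5] [484.5, 489.5, 495.5, 496.5, 508.5, 509.5]
112 [133.5, 134.5, 140.5, 146.5, 147.5, 148.5] [364.5, 493.5, 494.5, 495.5, 507.5, 508.5]
[[  69.4 -171.8  210.7]
 [  69.6   -1.8  210.7]
 [  69.7  168.1  210.7]
 [  68.  -189.1  210.7]
 [  68.2  188.4  210.7]]
```

>>> arm_command --pt "0 0.003 0 0 0 0 -1" --pt "0.001 0.007 0 0 0 0 -1" --pt "0.001 0.011 0 0 0 0 -1" --pt "0.001 0.012 0 0 0 0 -1" --pt "0.001 0.011 0 0 0 0 -1" --pt "0.001 0.008 0 0 0 0 -1" --pt "0 0.005 0 0 0 0 -1" --pt "0 0 0 0 0 0 -1"

```text
time_s: 13.47
ee_pos: [551.3, 242.5, 230.7]
tcp_rot: [[0.993, -0.116, -0.0], [-0.116, -0.993, -0.0], [-0.0, 0.0, -1.0]]
ft_force: [1.0, 0.3, -8.8]
opening: 29.4
gripper_force: 30.0
```

```bash
python3 watch.py 20 s4
```

```text
now t=14.467 theta=0.0017 rate=0.0023 off=0.0073 w=4.850 amp=0.0018 rms=0.0004
[0.007, 0.008, 0.008, 0.007, 0.006, 0.006, 0.006, 0.005, 0.005, 0.006, 0.006, 0.006, 0.006, 0.007, 0.007, 0.007, 0.008, 0.008, 0.008, 0.009]
[551.4 242.6 230.7] [ -0.3  -0.8 -10.2] 29.948382930900994
```

The carrier is centred: the rim is at +69.6 mm crosswise and ±189 mm lengthwise, and the swing is 0.002 rad. Now I'll hold still for over four seconds.

>>> arm_command --pt "0 0 0 0 0 0 -1" --pt "0 0 0 0 0 0 -1" --pt "0 0 0 0 0 0 -1" --pt "0 0 0 0 0 0 -1" --pt "0 0 0 0 0 0 -1" --pt "0 0 0 0 0 0 -1" --pt "0 0 0 0 0 0 -1" --pt "0 0 0 0 0 0 -1"

```text
time_s: 15.13
ee_pos: [551.4, 242.6, 230.7]
tcp_rot: [[0.993, -0.116, -0.0], [-0.116, -0.993, 0.0], [-0.0, -0.0, -1.0]]
ft_force: [0.9, -0.3, -9.2]
opening: 29.5
gripper_force: 30.0
```

>>> arm_command --pt "0 0 0 0 0 0 -1" --pt "0 0 0 0 0 0 -1" --pt "0 0 0 0 0 0 -1" --pt "0 0 0 0 0 0 -1" --pt "0 0 0 0 0 0 -1" --pt "0 0 0 0 0 0 -1" --pt "0 0 0 0 0 0 -1" --pt "0 0 0 0 0 0 -1"

```text
time_s: 15.8
ee_pos: [551.4, 242.6, 230.7]
tcp_rot: [[0.993, -0.116, -0.0], [-0.116, -0.993, -0.0], [-0.0, 0.0, -1.0]]
ft_force: [-0.1, -0.2, -9.6]
opening: 29.7
gripper_force: 30.0
```

>>> arm_command --pt "0 0 0 0 0 0 -1" --pt "0 0 0 0 0 0 -1" --pt "0 0 0 0 0 0 -1" --pt "0 0 0 0 0 0 -1" --pt "0 0 0 0 0 0 -1" --pt "0 0 0 0 0 0 -1" --pt "0 0 0 0 0 0 -1" --pt "0 0 0 0 0 0 -1"

```text
time_s: 16.47
ee_pos: [551.4, 242.6, 230.7]
tcp_rot: [[0.993, -0.116, -0.0], [-0.116, -0.993, 0.0], [-0.0, -0.0, -1.0]]
ft_force: [0.3, 0.5, -9.7]
opening: 29.6
gripper_force: 30.0
```

>>> arm_command --pt "0 0 0 0 0 0 -1" --pt "0 0 0 0 0 0 -1" --pt "0 0 0 0 0 0 -1" --pt "0 0 0 0 0 0 -1" --pt "0 0 0 0 0 0 -1" --pt "0 0 0 0 0 0 -1" --pt "0 0 0 0 0 0 -1" --pt "0 0 0 0 0 0 -1"

```text
time_s: 17.13
ee_pos: [551.4, 242.6, 230.7]
tcp_rot: [[0.993, -0.116, -0.0], [-0.116, -0.993, -0.0], [-0.0, 0.0, -1.0]]
ft_force: [0.6, 0.2, -10.1]
opening: 30.0
gripper_force: 30.0
```

>>> arm_command --pt "0 0 0 0 0 0 -1" --pt "0 0 0 0 0 0 -1" --pt "0 0 0 0 0 0 -1" --pt "0 0 0 0 0 0 -1" --pt "0 0 0 0 0 0 -1" --pt "0 0 0 0 0 0 -1" --pt "0 0 0 0 0 0 -1" --pt "0 0 0 0 0 0 -1"

```text
time_s: 17.8
ee_pos: [551.4, 242.6, 230.7]
tcp_rot: [[0.993, -0.116, -0.0], [-0.116, -0.993, 0.0], [-0.0, -0.0, -1.0]]
ft_force: [0.9, 0.2, -9.6]
opening: 29.4
gripper_force: 30.0
```

>>> arm_command --pt "0 0 0 0 0 0 -1" --pt "0 0 0 0 0 0 -1" --pt "0 0 0 0 0 0 -1" --pt "0 0 0 0 0 0 -1" --pt "0 0 0 0 0 0 -1" --pt "0 0 0 0 0 0 -1" --pt "0 0 0 0 0 0 -1" --pt "0 0 0 0 0 0 -1"

```text
time_s: 18.47
ee_pos: [551.4, 242.6, 230.7]
tcp_rot: [[0.993, -0.116, -0.0], [-0.116, -0.993, 0.0], [-0.0, 0.0, -1.0]]
ft_force: [-0.5, 0.9, -9.5]
opening: 29.6
gripper_force: 30.0
```

>>> arm_command --pt "0 0 -0.002 0 0 0 -1" --pt "0 0 -0.007 0 0 0 -1" --pt "0 0 -0.014 0 0 0 -1" --pt "0 0 -0.023 0 0 0 -1" --pt "0 0 -0.033 0 0 0 -1" --pt "0 0 -0.043 0 0 0 -1" --pt "0 0 -0.053 0 0 0 -1" --pt "0 0 -0.063 0 0 0 -1"

```text
time_s: 19.13
ee_pos: [551.3, 242.6, 214.6]
tcp_rot: [[0.993, -0.116, -0.0], [-0.116, -0.993, -0.0], [-0.0, 0.0, -1.0]]
ft_force: [0.1, -1.0, -9.5]
opening: 29.7
gripper_force: 30.0
```

>>> arm_command --pt "0 0 -0.01 0 0 0 -1" --pt "0 0 -0.02 0 0 0 -1" --pt "0 0 -0.03 0 0 0 -1" --pt "0 0 -0.04 0 0 0 -1" --pt "0 0 -0.05 0 0 0 -1" --pt "0 0 -0.06 0 0 0 -1" --pt "0 0 -0.07 0 0 0 -1" --pt "0 0 -0.08 0 0 0 -1"

```text
time_s: 19.8
ee_pos: [551.4, 242.6, 194.7]
tcp_rot: [[0.993, -0.116, -0.0], [-0.116, -0.993, 0.0], [-0.0, -0.0, -1.0]]
ft_force: [-0.4, 0.9, -8.2]
opening: 29.7
gripper_force: 30.0
```

>>> arm_command --pt "0 0 -0.01 0 0 0 -1" --pt "0 0 -0.02 0 0 0 -1" --pt "0 0 -0.03 0 0 0 -1" --pt "0 0 -0.04 0 0 0 -1" --pt "0 0 -0.05 0 0 0 -1" --pt "0 0 -0.058 0 0 0 -1" --pt "0 0 -0.065 0 0 0 -1" --pt "0 0 -0.07 0 0 0 -1"

```text
time_s: 20.47
ee_pos: [551.3, 242.6, 177.2]
tcp_rot: [[0.993, -0.116, -0.0], [-0.116, -0.993, -0.0], [-0.0, 0.0, -1.0]]
ft_force: [0.0, -0.9, -8.6]
opening: 29.8
gripper_force: 30.0
```

```bash
python3 watch.py 12 s5
```

```text
now t=21.067 theta=0.0002 rate=0.0096 off=0.0077 w=4.300 amp=0.0022 rms=0.0002
[0.006, 0.006, 0.006, 0.006, 0.005, 0.005, 0.006, 0.006, 0.006, 0.007, 0.007, 0.007]
[551.4 242.6 177.5] [ 0.5 -0.6 -9.2] 29.73222939135175
```

>>> arm_command --pt "0 0 -0.006 0 0 0 -1" --pt "0 0 -0.012 0 0 0 -1" --pt "0 0 -0.018 0 0 0 -1" --pt "0 0 -0.024 0 0 0 -1" --pt "0 0 -0.03 0 0 0 -1" --pt "0 0 -0.036 0 0 0 -1" --pt "0 0 -0.042 0 0 0 -1" --pt "0 0 -0.048 0 0 0 -1"

```text
time_s: 21.73
ee_pos: [551.3, 242.6, 165.3]
tcp_rot: [[0.993, -0.116, -0.0], [-0.116, -0.993, -0.0], [-0.0, 0.0, -1.0]]
ft_force: [-0.2, -0.2, -9.0]
opening: 29.5
gripper_force: 30.0
```

>>> arm_command --pt "0 0 -0.003 0 0 0 -1" --pt "0 0 -0.006 0 0 0 -1" --pt "0 0 -0.009 0 0 0 -1" --pt "0 0 -0.011 0 0 0 -1" --pt "0 0 -0.013 0 0 0 -1" --pt "0 0 -0.015 0 0 0 -1" --pt "0 0 -0.017 0 0 0 -1" --pt "0 0 -0.019 0 0 0 -1"

```text
time_s: 22.4
ee_pos: [551.4, 242.6, 160.7]
tcp_rot: [[0.993, -0.116, -0.0], [-0.116, -0.993, 0.0], [-0.0, -0.0, -1.0]]
ft_force: [-0.2, -0.0, -10.0]
opening: 30.3
gripper_force: 30.0
```

>>> arm_command --pt "0 0 -0.001 0 0 0 -1" --pt "0 0 -0.002 0 0 0 -1" --pt "0 0 -0.003 0 0 0 -1" --pt "0 0 -0.004 0 0 0 -1" --pt "0 0 -0.005 0 0 0 -1" --pt "0 0 -0.006 0 0 0 -1" --pt "0 0 -0.007 0 0 0 -1" --pt "0 0 -0.008 0 0 0 -1"

```text
time_s: 23.07
ee_pos: [551.5, 242.6, 159.1]
tcp_rot: [[0.993, -0.116, 0.0], [-0.116, -0.993, 0.0], [0.0, -0.0, -1.0]]
ft_force: [-1.8, -0.6, -4.4]
opening: 29.5
gripper_force: 30.0
```

>>> arm_command --pt "0 0 -0.001 0 0 0 -1" --pt "0 0 -0.002 0 0 0 -1" --pt "0 0 -0.003 0 0 0 -1" --pt "0 0 -0.003 0 0 0 -1" --pt "0 0 -0.003 0 0 0 -1" --pt "0 0 -0.003 0 0 0 -1" --pt "0 0 -0.003 0 0 0 -1" --pt "0 0 -0.003 0 0 0 -1"

```text
time_s: 23.73
ee_pos: [551.8, 242.7, 159.0]
tcp_rot: [[0.993, -0.116, 0.001], [-0.116, -0.993, 0.0], [0.001, -0.0, -1.0]]
ft_force: [-3.4, -2.2, 6.1]
opening: 30.2
gripper_force: 30.0
```

```bash
python3 watch.py 4 s6; python3 - <<'E'
from h import *
a=ctrl.camera("side")[180:380,190:390,::-1];b=cv2.imread("pics/s6.png")
cv2.imwrite("pics/c6.png",np.hstack([cv2.resize(a,(400,400),interpolation=2),cv2.copyMakeBorder(cv2.resize(b,(400,250)),0,150,0,0,0)]))
E
```

```text
now t=23.933 theta=0.0001 rate=-0.0005 off=0.0067 w=4.537 amp=0.0001 rms=0.0000
[0.007, 0.007, 0.007, 0.007]
[551.8 242.7 159. ] [-3.2 -2.9  5.5] 29.42365121848095
```

View pics/c6.png

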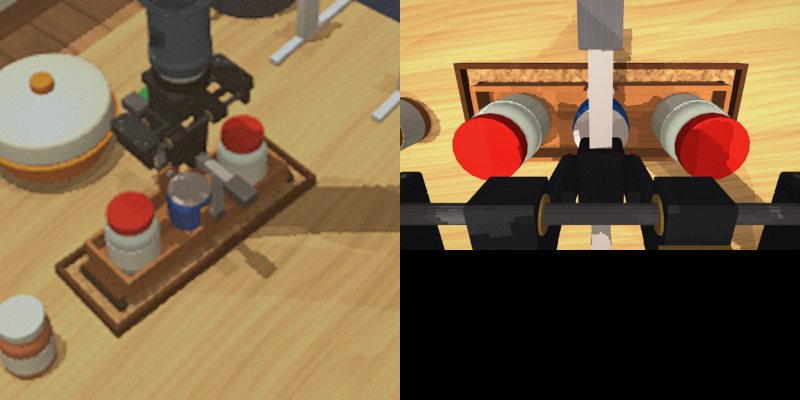

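The side crop shows the carrier standing flat inside the rim with an even margin. The wrist inset shows it parallel to the rim. I'll unload slightly, then open and retreat straight up.

>>> arm_command --pt "0 0 0.001 0 0 0 -1" --pt "0 0 0.0015 0 0 0 -1" --pt "0 0 0.0015 0 0 0 -1" --pt "0 0 0.0015 0 0 0 -0.2" --pt "0 0 0.0015 0 0 0 0" --pt "0 0 0.0015 0 0 0 0.3" --pt "0 0 0.0015 0 0 0 0.3" --pt "0 0 0.0015 0 0 0 0.3"

```text
time_s: 24.65
ee_pos: [551.5, 242.9, 158.2]
tcp_rot: [[0.993, -0.116, 0.0], [-0.116, -0.993, 0.0], [0.0, -0.0, -1.0]]
ft_force: [0.5, 0.2, -0.6]
opening: 56.9
gripper_force: 0.0
```

>>> arm_command --pt "0 0 0.005 0 0 0 0.3" --pt "0 0 0.02 0 0 0 0.3" --pt "0 0 0.04 0 0 0 0.3" --pt "0 0 0.07 0 0 0 0.3" --pt "0 0 0.11 0 0 0 0.3" --pt "0 0 0.16 0 0 0 0.3" --pt "0 0 0.22 0 0 0 0.3" --pt "0 0 0.28 0 0 0 0.3"

```text
time_s: 25.32
ee_pos: [551.5, 242.7, 230.2]
tcp_rot: [[0.993, -0.116, 0.001], [-0.116, -0.993, 0.0], [0.001, -0.0, -1.0]]
ft_force: [-0.7, 0.7, -0.5]
opening: 57.1
gripper_force: 0.0
```

>>> arm_command --pt "0 0 0.06 0 0 0 0.3" --pt "0 0 0.14 0 0 0 0.3" --pt "0 0 0.24 0 0 0 0.3" --pt "0 0 0.34 0 0 0 0.3" --pt "0 0 0.42 0 0 0 0.3" --pt "0 0 0.48 0 0 0 0.3" --pt "0 0 0.5 0 0 0 0.3" --pt "0 0 0.5 0 0 0 0.3"

```text
time_s: 25.98
ee_pos: [551.9, 243.0, 355.6]
tcp_rot: [[0.993, -0.116, 0.003], [-0.116, -0.993, 0.001], [0.003, -0.002, -1.0]]
ft_force: [0.7, 0.4, -0.1]
opening: 57.3
gripper_force: 0.0
```

```bash
python3 - <<'E'
from h import *
for i in range(10):ctrl.camera("side")
s=ctrl.sense();print(s["time_s"],s["ee_pos"],s["ft_force"],s["opening"])
a=ctrl.camera("side")[180:380,190:390,::-1];b=ctrl.camera("wrist")[:,:,::-1]
cv2.imwrite("pics/c7.png",np.hstack([cv2.resize(a,(400,400),interpolation=2),cv2.copyMakeBorder(cv2.resize(b,(400,250)),0,150,0,0,0)]))
E
```

```text
26.4833 [551.25746507 242.54067839 352.92577475] [-0.51691699 -0.23918308  0.98117133] 57.19700933788273
```

View pics/c7.png

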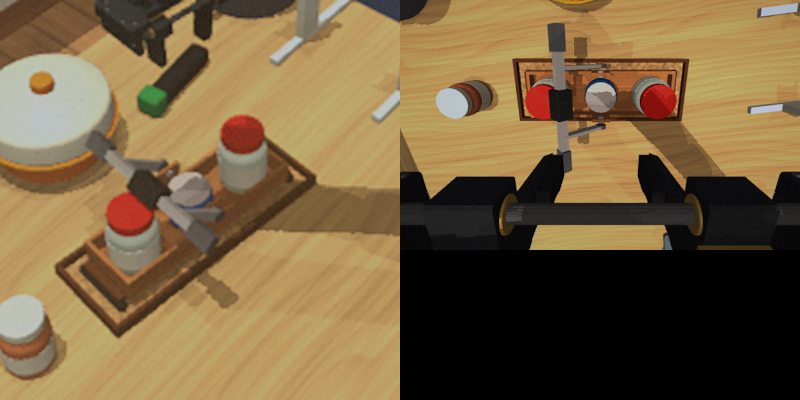

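The carrier stands flat and lined up inside the rim. The bail has flopped to its +y side, and the gripper is well clear of everything. Handing in.

```bash
python3 -c "
from rig import ctrl
print(ctrl.close_job())"
```

```text
the job is handed in; nothing more can be done
None
```

The carrier stands flat and lined up inside the board's rim, released and handed in at about 26.5 s, after hanging still and centred above the board for about 5 s (swing about 0.002 rad).

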